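# Turn the brew scale on the post and slide it into its charging dock

## Robot

A 7-joint arm with a two-finger parallel gripper is mounted at the origin on the work surface. World frame = base frame: x ahead of the robot, y to its left, z up, the work surface at z = 0. Lengths are in m, angles in rad, forces in N, time in s.
With the tool pointing down it reaches from about 0.4 to 0.85 m from the base axis. Payload 4.5 kg.
Tool frame: the origin (TCP) lies between the finger pads; the fingertips stand r.tip_reach ahead of it and the grasp point (between the pads) lies 11 mm behind it (r.tip_reach is the distance from the TCP to the fingertips, in m); z points along the fingers, y is the line along which they close (so a half turn about z gives the same grasp; the last joint's range is limited). The gripper opens to 88 mm and grips with 3 to 60 N. Pads are 18 mm wide; open, the fingers measure 123 mm over their backs; the gripper's body (75 mm by 187 mm) begins 45 mm behind the grasp point.
Start: joints at [1.266, 0.689, -0.195, 1.565, 0.157, 0.902, -0.215], TCP at [0.208, -0.589, 0.247] pointing down, gripper open.
Joint ranges: [-3.01, 3.01], [-0.46, 2.08], [-1.47, 1.51], [0.13, 2.56], [-1, 4.14], [0.04, 2.09], [-2.66, 2.66]. Speed limits (rad/s): [2.57, 2.57, 3.14, 3.14, 3.14, 3.14, 3.14].

## Interface

Orientations are given as a unit quaternion [x, y, z, w].
In Python, from plant import r, vision, workorder gives the robot as it stands.
- The arm moves only by the tool drive_tool, never from a script. Its argument "targets" is a list of rows, each an object of numbers: "tx", "ty", "tz": the shift along the world's x, y, z in units of 0.03 m (1.0 is 0.03 m); "wx", "wy", "wz": the turn, a rotation vector about the world's x, y, z in units of 60 degrees (1.0 is 60 degrees); "claw": the opening, from -1 (shut) to 1 (fully open). A call has exactly 8 rows; each row shifts and turns the commanded pose from where the row before left it; what a row does not reach is not made up. A row lasts 1/10 s, in which the tool goes at most 50 mm and 8.59 degrees, less where a joint would pass 70% of its speed; a pose out of reach is approached as far as the arm can. A call with a number of a shift or a turn outside -1 to 1 is refused whole. A call with a gripper value outside its range is refused whole. The fingers move at their own pace and stop on an object; "force" is the grip in N (left out, the last holds). Time passes only in rows, so rows that do not move let the fingers close, or fill a call up. It gives the time, the measured TCP pose, the force, the opening and the grip force at its end, in the units of the state.
- r.get_state(): the state, without advancing time (a new reading comes with each control period).
- vision.snapshot(name): name is "scene" or "top"; returns a dict with "image" (384x512x3 uint8, blue, green, red), "range_z" (384x512 float32, m along the optical axis (not along the pixel's ray), 0 where there is no reading), "K" (3x3 intrinsics, pixels), "dist" ([k1, k2, p1, p2, k3] as OpenCV has them; the pictures are not rectified), "cam_to_world" (4x4, takes a point from camera to world coordinates). Camera axes: x right, y up, looking along -z (the intrinsics and any distortion apply to the point x, -y, -z); pixel columns grow to the right and rows downward; lengths in m; the calibration is good to about 2 mm. A picture is of the moment at which its call begins.
- workorder.finish_job(): hands the job in; it is judged then, once.
The state is a dict: "clock": time; "q": joint angles; "qd": joint speeds; "joint_torque": joint torques, N m; "tool_pos": TCP position; "eef_rot": TCP orientation; "contact_force": force on the tool from outside, world axes, zero at the start; "moment": the same for the moment, N m; "opening": opening from 0.0 (shut) to 1.0 (fully open); "finger_force": force on a finger pad.
Only numpy, scipy, OpenCV 4.12 (cv2) and the standard library are available. Lean on these libraries where they do the work, as an engineer would, in place of code of your own. Each camera call takes 0.05 s, during which the arm holds its last target. There are 200 camera calls.

## Task

Put the square brew scale away on its charger: give it a quarter turn by pushing it round against the fixed steel post until its brass charging edge faces the dock, then slide it squarely through the dock's slot, without ramming it, until it has pushed the stiff brass contact back and sits fully home against the stop. Keep the scale flat on the counter and never press on its weighing plate. Leave the pitcher, the mug of brushes and the tamper where they stand.

Things in the scene. Friction and masses are not known exactly. Their poses are not given: they have to be found in the camera images.
- scale: square black brew scale, 110 x 110 mm, rim 26 mm up, 0.3 to 0.7 kg, loose, too wide to grasp. Origin: centre of its underside; +x to the edge with the brass strip, -x to the one with the green display, z up. It starts with its -y side roughly towards the dock, some 15 to 85 mm short of the post, which stands ahead of its display half; it needs a quarter turn clockwise seen from above
- scale_contacts (a point): middle of the scale's brass charging side, 55 mm from the scale's axis, 13 mm up; axes as the scale's
- plate: aluminium weighing plate on top of the scale, 82 x 82 mm, top 30 mm above the counter, 14 mm in from the rim all round; delicate, not to be pressed. Its frame is the scale's frame
- dock: black charging dock, fixed, clear roof, 143 mm wide, 130 deep, 40 high. Origin: on the counter, middle of the mouth; +x goes in, y along the mouth. Slot 115 mm wide (y = +-57.5 mm), 36 high; walls 14 mm thick with round noses to x = -7 mm. Hard stop at x = 95 mm: home, the scale's origin is at x = 40 mm, y = 0, and its display edge sticks out 15 mm
- post: fixed round steel post with a red cap, 16 mm across, 45 mm high, beside the lane in front of the dock. Origin: centre of its foot; axes as the dock's. It stands at y = -64 mm in the dock's frame and 130 to 160 mm before the mouth, so that a scale touching its inner side lies 1 mm off the lane's middle
- contact (a joint): brass charging contact block at the back of the slot, 44 mm wide, 6 to 20 mm above the counter: travel inwards in m, 0 to 0.002 at the start. At 0 its face is at x = 85 mm in the dock's frame; the scale pushes it in to 0.010, where the scale meets the hard stop. It slides stiffly (about 4 N) and stays where it is left
- pitcher: steel milk pitcher, 76 mm across, 98 mm tall, with a handle, origin: centre of its underside; to be left alone
- mug: green mug with two brushes in it, 76 mm across, 85 mm tall (brushes to about 170 mm), origin: centre of its underside; to be left alone
- tamper: dark wooden coffee tamper standing on its foot, 58 mm across, 86 mm tall, origin: centre of its underside; to be left alone

How it is judged:
By the outcome, as a careful person would: the job done as asked, in the order asked, and still so for the second after the job is handed in, with the robot touching nothing.
It also fails if it takes over 72 s, if anything falls off the work surface, if the arm or the gripper's body presses on something with over 40 N, if the wrist force passes 120 N, or if a joint passes its speed limit or range.

## Working session

There is one attempt and no reset: what is moved stays moved. The work goes in short steps, Python scripts to look and compute and a tool call to move; the robot and the scene stay as the last step left them, time stands still between calls to the robot, and variables do not carry over. Pictures are saved under pics/ and viewed, at most 10 in all, crops included, and the job is handed in when it is done.

Besides the shell and the picture viewer there is one more tool, called after "Call:" as name(argument=value, ...), one argument or row to a line, values as JSON. drive_tool: Moves the arm, as the interface text tells. Its arguments: {"type":"object","properties":{"targets":{"type":"array","items":{"type":"object","properties":{"tx":{"type":"number"},"ty":{"type":"number"},"tz":{"type":"number"},"wx":{"type":"number"},"wy":{"type":"number"},"wz":{"type":"number"},"claw":{"type":"number"}}}},"force":{"type":"number"}},"required":["targets"]}

```bash
mkdir -p pics; cat > h.py <<'E'
import numpy as np, cv2
from plant import r, vision, workorder
def snap(n):
    s=vision.snapshot(n); return s
def world(s,uv,z=None):
    """pixels -> world on plane z (or by range)"""
    uv=np.array(uv,float).reshape(-1,1,2)
    n=cv2.undistortPoints(uv,s["K"],np.array(s["dist"])).reshape(-1,2)
    d=np.c_[n[:,0],-n[:,1],-np.ones(len(n))]; T=np.array(s["cam_to_world"])
    if z is None:
        px=uv.reshape(-1,2).round().astype(int); k=s["range_z"][px[:,1],px[:,0]]
        return (d*k[:,None])@T[:3,:3].T+T[:3,3]
    D=d@T[:3,:3].T; k=(z-T[2,3])/D[:,2]
    return D*k[:,None]+T[:3,3]
def cloud(s):
    h,w=s["range_z"].shape; v,u=np.mgrid[:h,:w]
    return world(s,np.c_[u.ravel(),v.ravel()]).reshape(h,w,3)
E
python3 - <<'E'
from h import *
for n in("top","scene"):
    s=snap(n); cv2.imwrite(f"pics/{n}0.png",s["image"]); print(s["cam_to_world"].round(3).tolist(),s["K"].tolist())
st=r.get_state(); print(st,r.tip_reach)
E
```

```text
[[-0.01, 0.992, -0.127, 0.531], [-1.0, -0.01, 0.004, 0.004], [0.003, 0.127, 0.992, 0.986], [0.0, 0.0, 0.0, 1.0]] [[447.32939641093964, 0.0, 255.27765660917774], [0.0, 447.32939641093964, 189.10750236743453], [0.0, 0.0, 1.0]]
[[-0.078, -0.634, 0.769, 1.275], [0.997, -0.051, 0.059, 0.057], [0.002, 0.772, 0.636, 0.562], [0.0, 0.0, 0.0, 1.0]] [[407.67654071870885, 0.0, 250.46134571372934], [0.0, 407.67654071870885, 195.62293083920784], [0.0, 0.0, 1.0]]
{'clock': 0.1, 'q': array([ 1.26580588,  0.68988165, -0.19451884,  1.56620646,  0.15731235,
        0.90249087, -0.21507923]), 'qd': array([-0.00044698, -0.00101968, -0.0010285 , -0.0017729 , -0.00026044,
        0.00153452,  0.00091725]), 'joint_torque': array([-2.20217982e-03, -5.28501177e+01, -1.27091311e+00, -1.53835309e+01,
       -5.24876872e-02,  2.01697752e-03,  4.39529833e-05]), 'tool_pos': array([ 0.20749675, -0.58898518,  0.24601066]), 'eef_rot': array([ 9.85678189e-01,  1.68635320e-01, -1.96179614e-04, -7.72857180e-04]), 'contact_force': array([ 0.60949254, -0.46260174,  0.73448842]), 'moment': array([ 0.02982095,  0.00570932, -0.01382683]), 'finger_force': 0.0, 'opening': 1.0005866577359137} 0.008
```

View pics/top0.png

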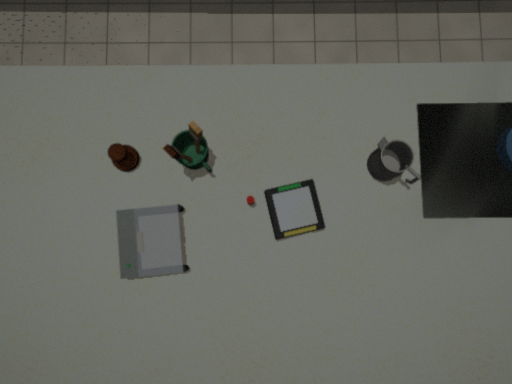

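View pics/scene0.png

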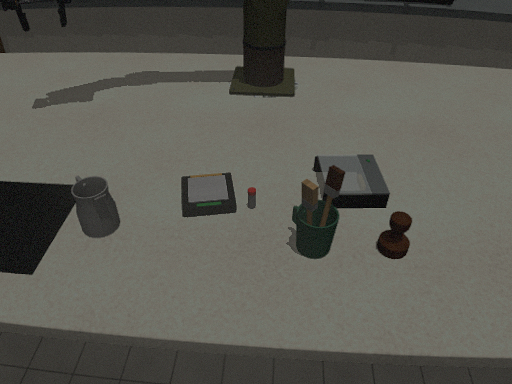

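```bash
cat >> h.py <<'E'
def scale(s,C=None):
    """scale centre, heading of +x (to brass) by top camera"""
    im=s["image"].astype(int); C=cloud(s); hsv=cv2.cvtColor(s["image"],cv2.COLOR_BGR2HSV)
    z=C[...,2]
    return C,z,hsv
E
python3 - <<'E'
from h import *
s=snap("top"); im=s["image"]; C=cloud(s); z=C[...,2]
c=cv2.resize(im[150:300,100:340],None,fx=3.3,fy=3.3,interpolation=cv2.INTER_CUBIC)
cv2.imwrite("pics/c1.png",cv2.convertScaleAbs(c,alpha=1.6))
print("counter z",np.median(z[280:340,200:400]))
# scale by height
m=np.zeros(z.shape,bool); m[170:250,258:335]=True
p=C[m&(z>.018)&(z<.045)]; print("scale pts",len(p),np.median(p[:,2]))
print("rect h",cv2.minAreaRect(p[:,:2].astype(np.float32)))
hsv=cv2.cvtColor(im,cv2.COLOR_BGR2HSV)
dark=(m&(hsv[...,2]<70)); 
print("darkrect px",cv2.boxPoints(cv2.minAreaRect(np.argwhere(dark)[:,::-1].astype(np.float32))))
b=cv2.boxPoints(cv2.minAreaRect(np.argwhere(dark)[:,::-1].astype(np.float32)))
w=world(s,b,.026); print("w",w.round(4).tolist(), w.mean(0))
for nm,lo,hi,zz in(("green",(40,80,40),(85,255,255),.026),("yel",(18,100,60),(35,255,255),.026)):
    q=np.argwhere(cv2.inRange(hsv,lo,hi).astype(bool)&m)[:,::-1]; print(nm,len(q),world(s,q.mean(0),zz))
q=np.argwhere((cv2.inRange(hsv,(0,120,50),(8,255,255))>0)|(cv2.inRange(hsv,(172,120,50),(180,255,255))>0))[:,::-1]
q=q[(q[:,0]>235)&(q[:,0]<265)&(q[:,1]>185)&(q[:,1]<215)]; print("post",len(q),q.mean(0),world(s,q.mean(0),.045))
# dock
m=np.zeros(z.shape,bool); m[195:290,105:200]=True
k=m&(z>.03)&(z<.05); p=C[k]; print("dock",len(p),cv2.minAreaRect(p[:,:2].astype(np.float32)),cv2.boxPoints(cv2.minAreaRect(p[:,:2].astype(np.float32))).round(4).tolist())
E
```

```text
counter z 0.00017168497001612826
scale pts 2581 0.02821415426884133
rect h ((0.6098694801330566, -0.08453699946403503), (0.10999321192502975, 0.11031860113143921), 12.488911628723145)
darkrect px [[263.34756 189.97705]
 [313.23282 178.23935]
 [324.9836  228.18033]
 [275.09836 239.91803]]
w [[0.6512, -0.018, 0.026], [0.6758, -0.1266, 0.026], [0.5675, -0.1488, 0.026], [0.5436, -0.0417, 0.026]] [ 0.60955539 -0.08381162  0.026     ]
green 115 [[ 0.65749836 -0.07282404  0.026     ]]
yel 163 [[ 0.5630292  -0.09496889  0.026     ]]
post 48 [250.  199.5] [[0.62882239 0.01087847 0.045     ]]
dock 4362 ((0.544568657875061, 0.22066640853881836), (0.14263546466827393, 0.1384052336215973), 5.23917818069458) [[0.46720001101493835, 0.2831000089645386], [0.4799000024795532, 0.1451999992132187], [0.6219000220298767, 0.1582999974489212], [0.6093000173568726, 0.296099990606308]]
```

View pics/c1.png

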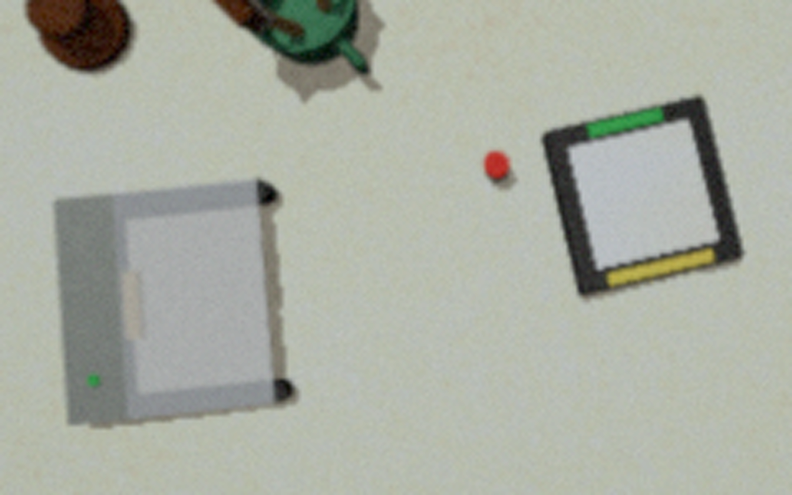

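```bash
sed -i '/^def scale/,$d' h.py; cat >> h.py <<'E'
from scipy.optimize import least_squares
DO=np.array([.5503,.1592]); DX=np.array([-.0917,.9958]); DX/=np.linalg.norm(DX); DY=np.array([-DX[1],DX[0]])
def dock(p): p=np.asarray(p)[...,:2]-DO; return np.stack([p@DX,p@DY],-1)
def wld(d): d=np.asarray(d,float); return DO+d[...,:1]*DX+d[...,1:2]*DY
def fit(guess,cams=("top","scene"),zoff=0):
    """scale pose in the dock frame [x,y,theta deg]; guess likewise"""
    P=[];B=[]
    for n in cams:
        s=snap(n); C=cloud(s); p=C.reshape(-1,3); d=dock(p); v=s["image"].max(2).ravel()
        k=(s["range_z"].ravel()>0)&(p[:,2]>.019)&(p[:,2]<.035)&(np.hypot(*(d-guess[:2]).T)<.1)
        P.append(d[k]);B.append(v[k]>95)
    P=np.vstack(P);B=np.hstack(B)
    def res(q):
        t=np.radians(q[2]); e=P-q[:2]*.001
        m=np.abs(np.c_[e@[np.cos(t),np.sin(t)],e@[-np.sin(t),np.cos(t)]]).max(1)*1000
        return np.where(B,np.maximum(0,m-41.5),np.maximum(0,m-55)+np.maximum(0,40.5-m))
    best=min((least_squares(res,[guess[0]*1e3+a,guess[1]*1e3+b,guess[2]+c],loss="soft_l1",diff_step=1e-3,x_scale=[1,1,1])
      for a in(-5,5) for b in(-5,5) for c in(-8,0,8)),key=lambda o:o.cost)
    return best.x.round(1),len(P),round(best.cost/len(P),2)
E
python3 - <<'E'
from h import *
for c in(("top",),("scene",),("top","scene")): print(c,fit([-.248,-.037,98],c))
s=snap("top");C=cloud(s)
for n,(u0,u1,v0,v1) in dict(pitcher=(360,425,130,190),mug=(160,220,115,180),tamper=(100,145,138,175)).items():
    p=C[v0:v1,u0:u1].reshape(-1,3); p=p[(p[:,2]>.03)&(p[:,2]<.2)]
    print(n,p[:,:2].min(0),p[:,:2].max(0),p[:,2].max(),"dock",dock(p).min(0),dock(p).max(0))
print("tool",dock(r.get_state()["tool_pos"]))
E
```

```text
('top',) (array([-248. ,  -34.7,   97.6]), 2579, np.float64(0.25))
('scene',) (array([-247.1,  -38.2,   98.7]), 1850, np.float64(1.69))
('top', 'scene') (array([-247.5,  -36.8,   98.6]), 4419, np.float64(0.82))
pitcher [ 0.66020985 -0.33654146] [ 0.74911924 -0.24702485] 0.10334151121517632 dock [-0.50381597 -0.15941242] [-0.42094047 -0.06427232]
mug [0.68921641 0.09302819] [0.77050095 0.1719166 ] 0.1682188691775388 dock [-0.0789354  -0.21756886] [-0.00243693 -0.13248193]
tamper [0.70769838 0.26576978] [0.74629702 0.30459105] 0.09010361702898217 dock [ 0.09037609 -0.20695218] [ 0.12877098 -0.16817721]
tool [-0.71404687  0.40980193]
```

Call:
drive_tool(
  targets=[
    {"tx": 0.88, "ty": 0.9, "wz": 0.14, "claw": -1},
    {"tx": 0.88, "ty": 0.9, "wz": 0.14, "claw": -1},
    {"tx": 0.88, "ty": 0.9, "wz": 0.14, "claw": -1},
    {"tx": 0.88, "ty": 0.9, "wz": 0.14, "claw": -1},
    {"tx": 0.88, "ty": 0.9, "wz": 0.14, "claw": -1},
    {"tx": 0.88, "ty": 0.9, "wz": 0.14, "claw": -1},
    {"tx": 0.88, "ty": 0.9, "wz": 0.14, "claw": -1},
    {"tx": 0.88, "ty": 0.9, "wz": 0.14, "claw": -1},
  ],
  force=10,
)

```text
validation failed for argument at $.ta...
```

Call:
drive_tool(
  targets=[
    {"tx": 0.88, "ty": 0.9, "tz": 0.0, "wx": 0.0, "wy": 0.0, "wz": 0.14, "claw": -1.0},
    {"tx": 0.88, "ty": 0.9, "tz": 0.0, "wx": 0.0, "wy": 0.0, "wz": 0.14, "claw": -1.0},
    {"tx": 0.88, "ty": 0.9, "tz": 0.0, "wx": 0.0, "wy": 0.0, "wz": 0.14, "claw": -1.0},
    {"tx": 0.88, "ty": 0.9, "tz": 0.0, "wx": 0.0, "wy": 0.0, "wz": 0.14, "claw": -1.0},
    {"tx": 0.88, "ty": 0.9, "tz": 0.0, "wx": 0.0, "wy": 0.0, "wz": 0.14, "claw": -1.0},
    {"tx": 0.88, "ty": 0.9, "tz": 0.0, "wx": 0.0, "wy": 0.0, "wz": 0.14, "claw": -1.0},
    {"tx": 0.88, "ty": 0.9, "tz": 0.0, "wx": 0.0, "wy": 0.0, "wz": 0.14, "claw": -1.0},
    {"tx": 0.88, "ty": 0.9, "tz": 0.0, "wx": 0.0, "wy": 0.0, "wz": 0.14, "claw": -1.0},
  ],
  force=10,
)

```text
clock: 1.2
tool_pos: [0.4198, -0.3725, 0.2469]
eef_rot: [0.726, 0.688, -0.0, 0.0]
contact_force: [-0.0, -0.5, 0.5]
opening: 0.3
finger_force: 0.0
```

Call:
drive_tool(
  targets=[
    {"tx": 0.88, "ty": 0.885, "tz": 0.0, "wx": 0.0, "wy": 0.0, "wz": 0.14, "claw": -1.0},
    {"tx": 0.88, "ty": 0.885, "tz": 0.0, "wx": 0.0, "wy": 0.0, "wz": 0.005, "claw": -1.0},
    {"tx": 0.88, "ty": 0.885, "tz": 0.0, "wx": 0.0, "wy": 0.0, "wz": 0.0, "claw": -1.0},
    {"tx": 0.88, "ty": 0.885, "tz": 0.0, "wx": 0.0, "wy": 0.0, "wz": 0.0, "claw": -1.0},
    {"tx": 0.88, "ty": 0.885, "tz": -0.97, "wx": 0.0, "wy": 0.0, "wz": 0.0, "claw": -1.0},
    {"tx": 0.88, "ty": 0.885, "tz": -0.97, "wx": 0.0, "wy": 0.0, "wz": 0.0, "claw": -1.0},
    {"tx": 0.88, "ty": 0.885, "tz": -0.97, "wx": 0.0, "wy": 0.0, "wz": 0.0, "claw": -1.0},
    {"tx": 0.88, "ty": 0.885, "tz": -0.97, "wx": 0.0, "wy": 0.0, "wz": 0.0, "claw": -1.0},
  ],
)

```text
clock: 2.0
tool_pos: [0.6312, -0.1602, 0.1292]
eef_rot: [0.674, 0.739, -0.0, 0.0]
contact_force: [0.4, -1.1, -1.4]
opening: 0.003
finger_force: 0.0
```

Call:
drive_tool(
  targets=[
    {"tx": 0.0, "ty": 0.0, "tz": -0.8, "wx": 0.0, "wy": 0.0, "wz": 0.0, "claw": -1.0},
    {"tx": 0.0, "ty": 0.0, "tz": -0.8, "wx": 0.0, "wy": 0.0, "wz": 0.0, "claw": -1.0},
    {"tx": 0.0, "ty": 0.0, "tz": -0.8, "wx": 0.0, "wy": 0.0, "wz": 0.0, "claw": -1.0},
    {"tx": 0.0, "ty": 0.0, "tz": -0.6, "wx": 0.0, "wy": 0.0, "wz": 0.0, "claw": -1.0},
    {"tx": 0.0, "ty": 0.0, "tz": -0.4, "wx": 0.0, "wy": 0.0, "wz": 0.0, "claw": -1.0},
    {"tx": 0.0, "ty": 0.0, "tz": -0.3, "wx": 0.0, "wy": 0.0, "wz": 0.0, "claw": -1.0},
    {"tx": 0.0, "ty": 0.0, "tz": 0.0, "wx": 0.0, "wy": 0.0, "wz": 0.0, "claw": -1.0},
    {"tx": 0.0, "ty": 0.0, "tz": 0.0, "wx": 0.0, "wy": 0.0, "wz": 0.0, "claw": -1.0},
  ],
)

```text
clock: 2.8
tool_pos: [0.6307, -0.1611, 0.02]
eef_rot: [0.674, 0.739, 0.0, 0.0]
contact_force: [1.2, -1.0, 0.1]
opening: 0.005
finger_force: 0.0
```

Call:
drive_tool(
  targets=[
    {"tx": -0.015, "ty": 0.166, "tz": -0.1, "wx": 0.0, "wy": 0.0, "wz": 0.0, "claw": -1.0},
    {"tx": -0.015, "ty": 0.166, "tz": 0.0, "wx": 0.0, "wy": 0.0, "wz": 0.0, "claw": -1.0},
    {"tx": -0.015, "ty": 0.166, "tz": 0.0, "wx": 0.0, "wy": 0.0, "wz": 0.0, "claw": -1.0},
    {"tx": -0.015, "ty": 0.166, "tz": 0.0, "wx": 0.0, "wy": 0.0, "wz": 0.0, "claw": -1.0},
    {"tx": -0.015, "ty": 0.166, "tz": 0.0, "wx": 0.0, "wy": 0.0, "wz": 0.0, "claw": -1.0},
    {"tx": -0.015, "ty": 0.166, "tz": 0.0, "wx": 0.0, "wy": 0.0, "wz": 0.0, "claw": -1.0},
    {"tx": -0.015, "ty": 0.166, "tz": 0.0, "wx": 0.0, "wy": 0.0, "wz": 0.0, "claw": -1.0},
    {"tx": -0.015, "ty": 0.166, "tz": 0.0, "wx": 0.0, "wy": 0.0, "wz": 0.0, "claw": -1.0},
  ],
)

```text
clock: 3.6
tool_pos: [0.6267, -0.1235, 0.0168]
eef_rot: [0.674, 0.739, -0.001, 0.002]
contact_force: [1.3, -12.5, 2.3]
opening: 0.009
finger_force: 6.3
```

```bash
cat > m.py <<'E'
from h import *
import sys
g=[float(a) for a in sys.argv[1:4]]; g=[g[0]/1e3,g[1]/1e3,g[2]]
q,n,c=fit(g); st=r.get_state(); t=dock(st["tool_pos"])*1e3; a=np.radians(q[2]); R=np.array([[np.cos(a),-np.sin(a)],[np.sin(a),np.cos(a)]])
print("scale",q,n,c,"tool dock",t.round(1),"z",st["tool_pos"][2].round(4),"clk",round(st["clock"],2),"F",st["contact_force"].round(1))
print("in scale frame: tool",((t-q[:2])@R).round(1),"post",((np.array([-154.9,-64])-q[:2])@R).round(1))
E
python3 m.py -225 -37 98
```

```text
scale [-219.3  -37.3   96.5] 3980 0.53 tool dock [-288.7  -50.1] z 0.0167 clk 3.7 F [-0.  -7.   3.9]
in scale frame: tool [-4.8 70.4] post [-33.8 -61. ]
```

Call:
drive_tool(
  targets=[
    {"tx": 0.015, "ty": -0.166, "tz": 0.0, "wx": 0.0, "wy": 0.0, "wz": 0.0, "claw": -1.0},
    {"tx": -0.5, "ty": -0.046, "tz": 0.0, "wx": 0.0, "wy": 0.0, "wz": 0.0, "claw": -1.0},
    {"tx": -0.5, "ty": -0.046, "tz": 0.0, "wx": 0.0, "wy": 0.0, "wz": 0.0, "claw": -1.0},
    {"tx": -0.02, "ty": 0.2, "tz": 0.0, "wx": 0.0, "wy": 0.0, "wz": 0.0, "claw": -1.0},
    {"tx": -0.02, "ty": 0.2, "tz": 0.0, "wx": 0.0, "wy": 0.0, "wz": 0.0, "claw": -1.0},
    {"tx": -0.02, "ty": 0.2, "tz": 0.0, "wx": 0.0, "wy": 0.0, "wz": 0.0, "claw": -1.0},
    {"tx": -0.02, "ty": 0.2, "tz": 0.0, "wx": 0.0, "wy": 0.0, "wz": 0.0, "claw": -1.0},
    {"tx": -0.02, "ty": 0.2, "tz": 0.0, "wx": 0.0, "wy": 0.0, "wz": 0.0, "claw": -1.0},
  ],
)

```text
clock: 4.5
tool_pos: [0.5868, -0.1218, 0.016]
eef_rot: [0.679, 0.734, -0.017, 0.005]
contact_force: [-9.4, -43.4, 11.0]
opening: 0.005
finger_force: 21.3
```

```bash
python3 m.py -215 -37 80
```

```text
scale [-215.1  -34.7   89.3] 3847 0.59 tool dock [-283.2  -10.2] z 0.016 clk 4.6 F [ -9.  -36.2  10.6]
in scale frame: tool [23.7 68.4] post [-28.6 -60.6]
```

Call:
drive_tool(
  targets=[
    {"tx": 0.03, "ty": -0.4, "tz": 0.0, "wx": 0.0, "wy": 0.0, "wz": 0.0, "claw": -1.0},
    {"tx": 0.0, "ty": -0.2, "tz": 0.0, "wx": 0.0, "wy": 0.0, "wz": -0.14, "claw": -1.0},
    {"tx": -0.4, "ty": -0.04, "tz": 0.0, "wx": 0.0, "wy": 0.0, "wz": -0.14, "claw": -1.0},
    {"tx": -0.15, "ty": 0.12, "tz": 0.0, "wx": 0.0, "wy": 0.0, "wz": -0.14, "claw": -1.0},
    {"tx": -0.18, "ty": 0.12, "tz": 0.0, "wx": 0.0, "wy": 0.0, "wz": 0.0, "claw": -1.0},
    {"tx": -0.18, "ty": 0.12, "tz": 0.0, "wx": 0.0, "wy": 0.0, "wz": 0.0, "claw": -1.0},
    {"tx": -0.18, "ty": 0.12, "tz": 0.0, "wx": 0.0, "wy": 0.0, "wz": 0.0, "claw": -1.0},
    {"tx": -0.18, "ty": 0.12, "tz": 0.0, "wx": 0.0, "wy": 0.0, "wz": 0.0, "claw": -1.0},
  ],
)

```text
clock: 5.4
tool_pos: [0.5524, -0.1039, 0.0155]
eef_rot: [0.819, 0.573, -0.005, -0.0]
contact_force: [-5.1, -8.6, 0.8]
opening: 0.007
finger_force: 4.5
```

```bash
python3 m.py -215 -34 85
```

```text
scale [-205.6  -18.8   71.4] 3929 0.65 tool dock [-260.9   23. ] z 0.0154 clk 5.5 F [-6.9 -7.3  2.3]
in scale frame: tool [22.  65.8] post [-26.7 -62.5]
```

Call:
drive_tool(
  targets=[
    {"tx": -0.184, "ty": 0.144, "tz": 0.0, "wx": 0.0, "wy": 0.0, "wz": -0.05, "claw": -1.0},
    {"tx": -0.184, "ty": 0.144, "tz": 0.0, "wx": 0.0, "wy": 0.0, "wz": -0.05, "claw": -1.0},
    {"tx": -0.184, "ty": 0.144, "tz": 0.0, "wx": 0.0, "wy": 0.0, "wz": -0.05, "claw": -1.0},
    {"tx": -0.16, "ty": 0.17, "tz": 0.0, "wx": 0.0, "wy": 0.0, "wz": -0.05, "claw": -1.0},
    {"tx": -0.16, "ty": 0.17, "tz": 0.0, "wx": 0.0, "wy": 0.0, "wz": -0.05, "claw": -1.0},
    {"tx": -0.16, "ty": 0.17, "tz": 0.0, "wx": 0.0, "wy": 0.0, "wz": -0.05, "claw": -1.0},
    {"tx": -0.13, "ty": 0.195, "tz": 0.0, "wx": 0.0, "wy": 0.0, "wz": -0.05, "claw": -1.0},
    {"tx": -0.13, "ty": 0.195, "tz": 0.0, "wx": 0.0, "wy": 0.0, "wz": -0.05, "claw": -1.0},
  ],
)

```text
clock: 6.3
tool_pos: [0.514, -0.0601, 0.0155]
eef_rot: [0.921, 0.39, -0.004, -0.001]
contact_force: [-4.0, -2.5, 0.0]
opening: 0.006
finger_force: 2.7
```

```bash
python3 m.py -195 -5 52
```

```text
scale [-182.    -5.    45.4] 3676 0.71 tool dock [-213.4   56.6] z 0.0154 clk 6.4 F [-5.8 -1.4  0.1]
in scale frame: tool [21.8 65.7] post [-23.  -60.7]
```

Call:
drive_tool(
  targets=[
    {"tx": -0.13, "ty": 0.233, "tz": 0.0, "wx": 0.0, "wy": 0.0, "wz": -0.058, "claw": -1.0},
    {"tx": -0.114, "ty": 0.241, "tz": 0.0, "wx": 0.0, "wy": 0.0, "wz": -0.058, "claw": -1.0},
    {"tx": -0.1, "ty": 0.247, "tz": 0.0, "wx": 0.0, "wy": 0.0, "wz": -0.058, "claw": -1.0},
    {"tx": -0.084, "ty": 0.253, "tz": 0.0, "wx": 0.0, "wy": 0.0, "wz": -0.058, "claw": -1.0},
    {"tx": -0.07, "ty": 0.257, "tz": 0.0, "wx": 0.0, "wy": 0.0, "wz": -0.058, "claw": -1.0},
    {"tx": -0.052, "ty": 0.262, "tz": 0.0, "wx": 0.0, "wy": 0.0, "wz": -0.058, "claw": -1.0},
    {"tx": -0.038, "ty": 0.264, "tz": 0.0, "wx": 0.0, "wy": 0.0, "wz": -0.058, "claw": -1.0},
    {"tx": -0.02, "ty": 0.266, "tz": 0.0, "wx": 0.0, "wy": 0.0, "wz": -0.058, "claw": -1.0},
  ],
)

```text
clock: 7.2
tool_pos: [0.4968, 0.0028, 0.0155]
eef_rot: [0.987, 0.158, -0.003, -0.001]
contact_force: [-2.0, -0.3, -2.0]
opening: 0.003
finger_force: 1.5
```

```bash
python3 m.py -155 0 18; python3 -c "
from h import *;print(r.get_state()['q'].round(2))"
```

```text
scale [-152.8   -2.4   16.6] 3475 0.6 tool dock [-150.    67.4] z 0.0156 clk 7.3 F [-4.9 -0.1 -1.1]
in scale frame: tool [22.7 66.1] post [-19.6 -58.4]
[-0.1   0.95  0.    2.08 -0.04  0.12 -1.3 ]
```

Call:
drive_tool(
  targets=[
    {"tx": -0.008, "ty": 0.2, "tz": 0.0, "wx": 0.0, "wy": 0.0, "wz": -0.04, "claw": -1.0},
    {"tx": 0.003, "ty": 0.2, "tz": 0.0, "wx": 0.0, "wy": 0.0, "wz": -0.04, "claw": -1.0},
    {"tx": 0.013, "ty": 0.2, "tz": 0.0, "wx": 0.0, "wy": 0.0, "wz": -0.04, "claw": -1.0},
    {"tx": 0.02, "ty": 0.2, "tz": 0.0, "wx": 0.0, "wy": 0.0, "wz": -0.04, "claw": -1.0},
    {"tx": 0.03, "ty": 0.2, "tz": 0.0, "wx": 0.0, "wy": 0.0, "wz": -0.04, "claw": -1.0},
    {"tx": 0.037, "ty": 0.197, "tz": 0.0, "wx": 0.0, "wy": 0.0, "wz": -0.04, "claw": -1.0},
    {"tx": 0.0, "ty": 0.0, "tz": 0.0, "wx": 0.0, "wy": 0.0, "wz": 0.0, "claw": -1.0},
    {"tx": 0.0, "ty": 0.0, "tz": 0.0, "wx": 0.0, "wy": 0.0, "wz": 0.0, "claw": -1.0},
  ],
)

```text
clock: 8.1
tool_pos: [0.5003, 0.0377, 0.0158]
eef_rot: [0.999, 0.035, -0.003, -0.001]
contact_force: [-5.9, 0.8, -1.5]
opening: 0.005
finger_force: 2.6
```

```bash
python3 m.py -134 0 2; python3 -c "
from h import *;print(r.get_state()['q'].round(2),r.get_state()['eef_rot'].round(3))
for c in('top','scene'):print(c,fit([-.134,0,2],(c,)))
s=snap('top');cv2.imwrite('pics/c2.png',cv2.convertScaleAbs(cv2.resize(s['image'][150:300,100:340],None,fx=3.3,fy=3.3,interpolation=cv2.INTER_CUBIC),alpha=1.6))"
```

```text
scale [-137.2   -5.2   -0.3] 3507 0.68 tool dock [-116.7   61. ] z 0.0158 clk 8.2 F [-5.2  0.3 -2.4]
in scale frame: tool [20.2 66.3] post [-17.4 -58.9]
[-0.18  0.95  0.03  2.07 -0.2   0.13 -1.47] [ 0.999  0.035 -0.003 -0.001]
top (array([-138.5,   -4.6,    2.1]), 1843, np.float64(0.79))
scene (array([-136.4,   -5.4,   -0.4]), 1666, np.float64(0.61))
```

View pics/c2.png

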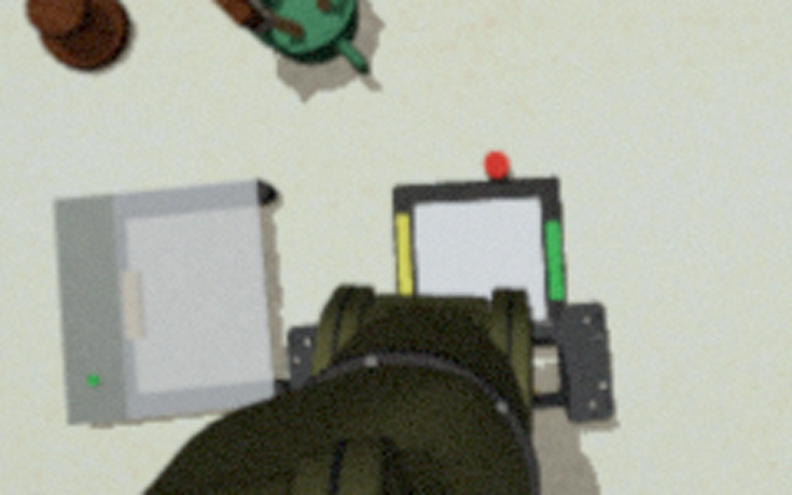

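Call:
drive_tool(
  targets=[
    {"tx": -0.2, "ty": -0.02, "tz": 0.0, "wx": 0.0, "wy": 0.0, "wz": 0.0, "claw": -1.0},
    {"tx": 0.0, "ty": 0.0, "tz": 0.83, "wx": 0.0, "wy": 0.0, "wz": 0.0, "claw": -1.0},
    {"tx": 0.0, "ty": 0.0, "tz": 0.83, "wx": 0.0, "wy": 0.0, "wz": 0.138, "claw": -1.0},
    {"tx": 0.0, "ty": 0.0, "tz": 0.83, "wx": 0.0, "wy": 0.0, "wz": 0.138, "claw": -1.0},
    {"tx": 0.65, "ty": -0.93, "tz": 0.0, "wx": 0.0, "wy": 0.0, "wz": 0.138, "claw": -1.0},
    {"tx": 0.65, "ty": -0.93, "tz": 0.0, "wx": 0.0, "wy": 0.0, "wz": 0.138, "claw": -1.0},
    {"tx": 0.65, "ty": -0.93, "tz": 0.0, "wx": 0.0, "wy": 0.0, "wz": 0.138, "claw": -1.0},
    {"tx": 0.65, "ty": -0.93, "tz": 0.0, "wx": 0.0, "wy": 0.0, "wz": 0.138, "claw": -1.0},
  ],
)

```text
clock: 9.15
tool_pos: [0.577, -0.077, 0.0918]
eef_rot: [0.891, 0.453, 0.002, 0.001]
contact_force: [1.0, 0.2, -0.4]
opening: 0.004
finger_force: 0.0
```

Call:
drive_tool(
  targets=[
    {"tx": 0.0, "ty": 0.0, "tz": 0.0, "wx": 0.0, "wy": 0.0, "wz": 0.138, "claw": 0.15},
    {"tx": 0.0, "ty": 0.0, "tz": 0.0, "wx": 0.0, "wy": 0.0, "wz": 0.138, "claw": 0.15},
    {"tx": 0.0, "ty": 0.0, "tz": 0.0, "wx": 0.0, "wy": 0.0, "wz": 0.138, "claw": 0.15},
    {"tx": 0.0, "ty": 0.0, "tz": 0.0, "wx": 0.0, "wy": 0.0, "wz": 0.138, "claw": 0.15},
    {"tx": 0.0, "ty": 0.0, "tz": 0.0, "wx": 0.0, "wy": 0.0, "wz": 0.137, "claw": 0.15},
    {"tx": 0.0, "ty": 0.0, "tz": 0.0, "wx": 0.0, "wy": 0.0, "wz": 0.0, "claw": 0.15},
    {"tx": 0.0, "ty": 0.0, "tz": 0.0, "wx": 0.0, "wy": 0.0, "wz": 0.0, "claw": 0.15},
    {"tx": 0.0, "ty": 0.0, "tz": 0.0, "wx": 0.0, "wy": 0.0, "wz": 0.0, "claw": 0.15},
  ],
)

```text
clock: 9.95
tool_pos: [0.5751, -0.0758, 0.0912]
eef_rot: [0.677, 0.736, 0.0, 0.0]
contact_force: [0.3, -0.4, 0.0]
opening: 0.575
finger_force: 0.0
```

```bash
python3 m.py -134 0 2; python3 -c "
from h import *;st=r.get_state();print(st['q'].round(2),st['eef_rot'],st['opening'])
x,y=st['eef_rot'][:2];print('tool y wrt dock y deg',np.degrees(2*np.arctan2(y,x))-90-np.degrees(np.arctan2(DY[1],DY[0]))%180)
for c in('top','scene'):print(c,fit([-.134,0,2],(c,)))
# dock edges / scale edges in the top image, same frame
s=snap('top');cv2.imwrite('pics/c3.png',cv2.convertScaleAbs(cv2.resize(s['image'][180:290,110:290],None,fx=4.4,fy=4.4,interpolation=cv2.INTER_CUBIC),alpha=1.6))"
```

```text
scale [-136.3   -4.4   -2.1] 4228 0.53 tool dock [-236.2   -3. ] z 0.0912 clk 10.05 F [-0.2 -0.3 -0.7]
in scale frame: tool [-99.9  -2.2] post [-16.4 -60.2]
[ 0.24  0.87 -0.33  1.82  0.51  0.54 -0.34] [6.76753887e-01 7.36209256e-01 1.80513508e-04 2.74616175e-04] 0.5720103091862252
tool y wrt dock y deg -0.44234635489259233
top (array([-136.1,   -2.8,   -2.5]), 2621, np.float64(0.52))
scene (array([-136.4,   -6.5,   -0.3]), 1607, np.float64(0.5))
```

View pics/c3.png

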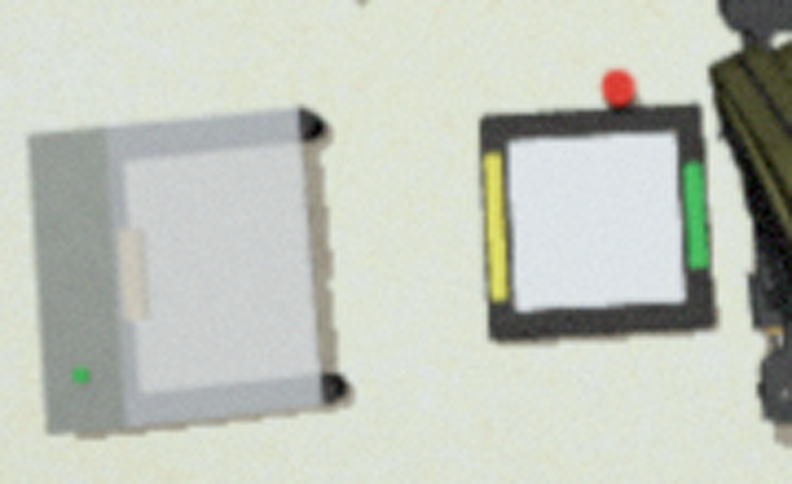

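Call:
drive_tool(
  targets=[
    {"tx": -0.066, "ty": 0.0, "tz": -0.5, "wx": 0.0, "wy": 0.0, "wz": 0.0075, "claw": 0.15},
    {"tx": 0.0, "ty": 0.0, "tz": -0.5, "wx": 0.0, "wy": 0.0, "wz": 0.0, "claw": 0.15},
    {"tx": 0.0, "ty": 0.0, "tz": -0.5, "wx": 0.0, "wy": 0.0, "wz": 0.0, "claw": 0.15},
    {"tx": 0.0, "ty": 0.0, "tz": -0.5, "wx": 0.0, "wy": 0.0, "wz": 0.0, "claw": 0.15},
    {"tx": 0.0, "ty": 0.0, "tz": -0.45, "wx": 0.0, "wy": 0.0, "wz": 0.0, "claw": 0.15},
    {"tx": -0.03, "ty": 0.33, "tz": 0.0, "wx": 0.0, "wy": 0.0, "wz": 0.0, "claw": 0.15},
    {"tx": -0.03, "ty": 0.33, "tz": 0.0, "wx": 0.0, "wy": 0.0, "wz": 0.0, "claw": 0.15},
    {"tx": -0.015, "ty": 0.166, "tz": 0.0, "wx": 0.0, "wy": 0.0, "wz": 0.0, "claw": 0.15},
  ],
)

```text
clock: 11.0
tool_pos: [0.5708, -0.0484, 0.0181]
eef_rot: [0.673, 0.74, 0.001, -0.0]
contact_force: [-0.6, 0.2, 0.6]
opening: 0.574
finger_force: 0.0
```

Call:
drive_tool(
  targets=[
    {"tx": -0.015, "ty": 0.166, "tz": 0.0, "wx": 0.0, "wy": 0.0, "wz": 0.0, "claw": 0.15},
    {"tx": -0.015, "ty": 0.166, "tz": 0.0, "wx": 0.0, "wy": 0.0, "wz": 0.0, "claw": 0.15},
    {"tx": -0.015, "ty": 0.166, "tz": 0.0, "wx": 0.0, "wy": 0.0, "wz": 0.0, "claw": 0.15},
    {"tx": -0.015, "ty": 0.166, "tz": 0.0, "wx": 0.0, "wy": 0.0, "wz": 0.0, "claw": 0.15},
    {"tx": -0.015, "ty": 0.166, "tz": 0.0, "wx": 0.0, "wy": 0.0, "wz": 0.0, "claw": 0.15},
    {"tx": -0.015, "ty": 0.166, "tz": 0.0, "wx": 0.0, "wy": 0.0, "wz": 0.0, "claw": 0.15},
    {"tx": -0.015, "ty": 0.166, "tz": 0.0, "wx": 0.0, "wy": 0.0, "wz": 0.0, "claw": 0.15},
    {"tx": -0.015, "ty": 0.166, "tz": 0.0, "wx": 0.0, "wy": 0.0, "wz": 0.0, "claw": 0.15},
  ],
)

```text
clock: 11.8
tool_pos: [0.5666, -0.011, 0.0175]
eef_rot: [0.673, 0.739, -0.0, -0.0]
contact_force: [0.3, -4.6, 3.6]
opening: 0.577
finger_force: 2.3
```

```bash
python3 m.py -110 0 0; python3 -c "
from h import *
for c in('top','scene'):print(c,fit([-.110,0,0],(c,)))
s=snap('top');cv2.imwrite('pics/c4.png',cv2.convertScaleAbs(cv2.resize(s['image'][180:290,110:290],None,fx=4.4,fy=4.4,interpolation=cv2.INTER_CUBIC),alpha=1.6))"
```

```text
scale [-98.6  -1.1   1.1] 2905 0.73 tool dock [-169.3   -0.8] z 0.0174 clk 11.9 F [-0.3 -1.7  0.2]
in scale frame: tool [-70.7   1.7] post [-57.5 -61.8]
top (array([-95.1,   0.7,   0.2]), 1534, np.float64(0.27))
scene (array([-101.1,   -2.1,    2.7]), 1385, np.float64(1.11))
```

View pics/c4.png

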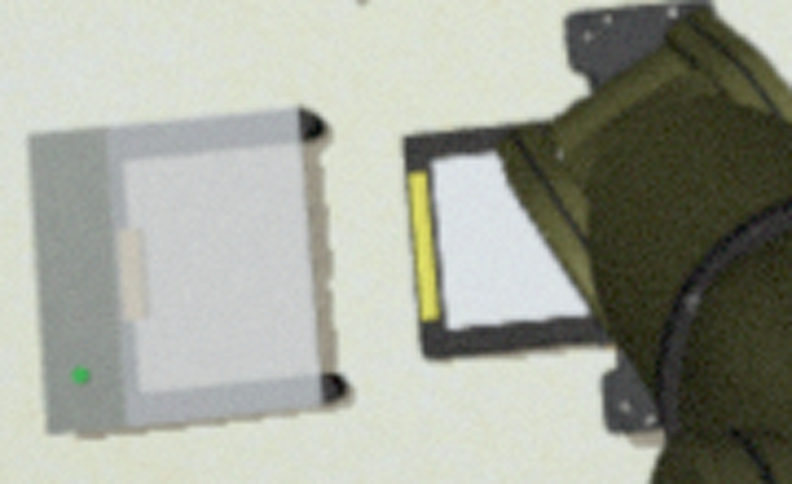

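Call:
drive_tool(
  targets=[
    {"tx": -0.015, "ty": 0.166, "tz": 0.0, "wx": 0.0, "wy": 0.0, "wz": 0.0, "claw": 0.15},
    {"tx": -0.015, "ty": 0.166, "tz": 0.0, "wx": 0.0, "wy": 0.0, "wz": 0.0, "claw": 0.15},
    {"tx": -0.015, "ty": 0.166, "tz": 0.0, "wx": 0.0, "wy": 0.0, "wz": 0.0, "claw": 0.15},
    {"tx": -0.015, "ty": 0.166, "tz": 0.0, "wx": 0.0, "wy": 0.0, "wz": 0.0, "claw": 0.15},
    {"tx": -0.015, "ty": 0.166, "tz": 0.0, "wx": 0.0, "wy": 0.0, "wz": 0.0, "claw": 0.15},
    {"tx": -0.015, "ty": 0.166, "tz": 0.0, "wx": 0.0, "wy": 0.0, "wz": 0.0, "claw": 0.15},
    {"tx": -0.015, "ty": 0.166, "tz": 0.0, "wx": 0.0, "wy": 0.0, "wz": 0.0, "claw": 0.15},
    {"tx": -0.015, "ty": 0.166, "tz": 0.0, "wx": 0.0, "wy": 0.0, "wz": 0.0, "claw": 0.15},
  ],
)

```text
clock: 12.85
tool_pos: [0.5632, 0.0291, 0.0176]
eef_rot: [0.673, 0.739, 0.0, 0.0]
contact_force: [0.7, -1.8, -0.9]
opening: 0.576
finger_force: 0.8
```

```bash
python3 m.py -60 0 0; python3 -c "
from h import *
for c in('top','scene'):print(c,fit([-.06,0,0],(c,)))
s=snap('top');cv2.imwrite('pics/c5.png',cv2.convertScaleAbs(cv2.resize(s['image'][180:290,110:290],None,fx=4.4,fy=4.4,interpolation=cv2.INTER_CUBIC),alpha=1.6))"
```

```text
scale [-59.1  -0.9  -2.2] 2177 0.97 tool dock [-129.6   -1.1] z 0.0177 clk 12.95 F [ 0.2  0.6 -0.4]
in scale frame: tool [-70.4  -2.9] post [-93.3 -66.7]
top (array([-56. ,   0.5,  -0.4]), 1045, np.float64(0.48))
scene (array([-62.2,  -1.9,  -4.5]), 1152, np.float64(1.19))
```

View pics/c5.png

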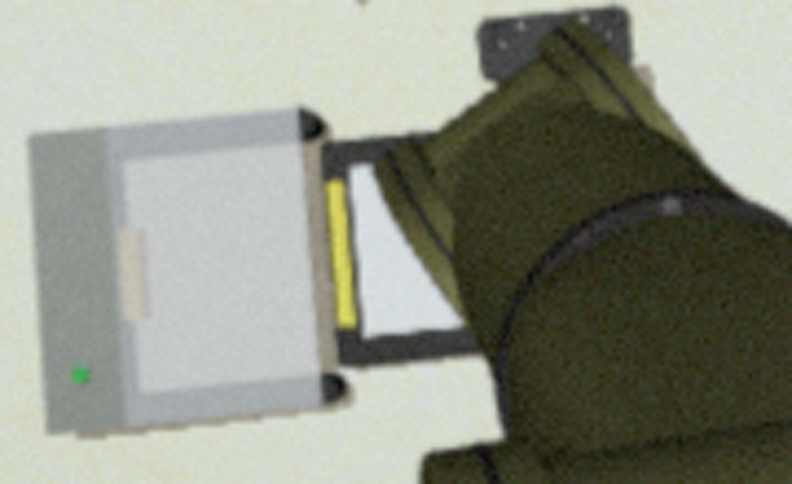

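Call:
drive_tool(
  targets=[
    {"tx": -0.01, "ty": 0.11, "tz": 0.0, "wx": 0.0, "wy": 0.0, "wz": 0.0, "claw": 0.15},
    {"tx": -0.01, "ty": 0.11, "tz": 0.0, "wx": 0.0, "wy": 0.0, "wz": 0.0, "claw": 0.15},
    {"tx": -0.01, "ty": 0.11, "tz": 0.0, "wx": 0.0, "wy": 0.0, "wz": 0.0, "claw": 0.15},
    {"tx": -0.01, "ty": 0.11, "tz": 0.0, "wx": 0.0, "wy": 0.0, "wz": 0.0, "claw": 0.15},
    {"tx": -0.01, "ty": 0.11, "tz": 0.0, "wx": 0.0, "wy": 0.0, "wz": 0.0, "claw": 0.15},
    {"tx": -0.01, "ty": 0.11, "tz": 0.0, "wx": 0.0, "wy": 0.0, "wz": 0.0, "claw": 0.15},
    {"tx": -0.01, "ty": 0.11, "tz": 0.0, "wx": 0.0, "wy": 0.0, "wz": 0.0, "claw": 0.15},
    {"tx": -0.01, "ty": 0.11, "tz": 0.0, "wx": 0.0, "wy": 0.0, "wz": 0.0, "claw": 0.15},
  ],
)

```text
clock: 13.9
tool_pos: [0.5609, 0.055, 0.0176]
eef_rot: [0.673, 0.739, -0.0, 0.0]
contact_force: [1.0, -4.4, 2.6]
opening: 0.575
finger_force: 2.0
```

Call:
drive_tool(
  targets=[
    {"tx": -0.01, "ty": 0.11, "tz": 0.0, "wx": 0.0, "wy": 0.0, "wz": 0.0, "claw": 0.15},
    {"tx": -0.01, "ty": 0.11, "tz": 0.0, "wx": 0.0, "wy": 0.0, "wz": 0.0, "claw": 0.15},
    {"tx": -0.01, "ty": 0.11, "tz": 0.0, "wx": 0.0, "wy": 0.0, "wz": 0.0, "claw": 0.15},
    {"tx": -0.01, "ty": 0.11, "tz": 0.0, "wx": 0.0, "wy": 0.0, "wz": 0.0, "claw": 0.15},
    {"tx": -0.01, "ty": 0.11, "tz": 0.0, "wx": 0.0, "wy": 0.0, "wz": 0.0, "claw": 0.15},
    {"tx": -0.01, "ty": 0.11, "tz": 0.0, "wx": 0.0, "wy": 0.0, "wz": 0.0, "claw": 0.15},
    {"tx": -0.01, "ty": 0.11, "tz": 0.0, "wx": 0.0, "wy": 0.0, "wz": 0.0, "claw": 0.15},
    {"tx": -0.01, "ty": 0.11, "tz": 0.0, "wx": 0.0, "wy": 0.0, "wz": 0.0, "claw": 0.15},
  ],
)

```text
clock: 14.7
tool_pos: [0.5584, 0.0816, 0.0176]
eef_rot: [0.673, 0.739, -0.0, 0.0]
contact_force: [0.1, -4.5, 3.7]
opening: 0.571
finger_force: 2.4
```

Call:
drive_tool(
  targets=[
    {"tx": -0.01, "ty": 0.11, "tz": 0.0, "wx": 0.0, "wy": 0.0, "wz": 0.0, "claw": 0.15},
    {"tx": -0.01, "ty": 0.11, "tz": 0.0, "wx": 0.0, "wy": 0.0, "wz": 0.0, "claw": 0.15},
    {"tx": -0.01, "ty": 0.11, "tz": 0.0, "wx": 0.0, "wy": 0.0, "wz": 0.0, "claw": 0.15},
    {"tx": -0.01, "ty": 0.11, "tz": 0.0, "wx": 0.0, "wy": 0.0, "wz": 0.0, "claw": 0.15},
    {"tx": -0.01, "ty": 0.11, "tz": 0.0, "wx": 0.0, "wy": 0.0, "wz": 0.0, "claw": 0.15},
    {"tx": -0.01, "ty": 0.11, "tz": 0.0, "wx": 0.0, "wy": 0.0, "wz": 0.0, "claw": 0.15},
    {"tx": -0.01, "ty": 0.11, "tz": 0.0, "wx": 0.0, "wy": 0.0, "wz": 0.0, "claw": 0.15},
    {"tx": -0.01, "ty": 0.11, "tz": 0.0, "wx": 0.0, "wy": 0.0, "wz": 0.0, "claw": 0.15},
  ],
)

```text
clock: 15.5
tool_pos: [0.556, 0.1081, 0.0175]
eef_rot: [0.673, 0.739, 0.0, 0.0]
contact_force: [1.1, -4.9, 5.2]
opening: 0.577
finger_force: 2.5
```

Call:
drive_tool(
  targets=[
    {"tx": -0.005, "ty": 0.06, "tz": 0.0, "wx": 0.0, "wy": 0.0, "wz": 0.0, "claw": 0.15},
    {"tx": -0.005, "ty": 0.06, "tz": 0.0, "wx": 0.0, "wy": 0.0, "wz": 0.0, "claw": 0.15},
    {"tx": -0.005, "ty": 0.06, "tz": 0.0, "wx": 0.0, "wy": 0.0, "wz": 0.0, "claw": 0.15},
    {"tx": -0.005, "ty": 0.06, "tz": 0.0, "wx": 0.0, "wy": 0.0, "wz": 0.0, "claw": 0.15},
    {"tx": -0.005, "ty": 0.06, "tz": 0.0, "wx": 0.0, "wy": 0.0, "wz": 0.0, "claw": 0.15},
    {"tx": -0.005, "ty": 0.06, "tz": 0.0, "wx": 0.0, "wy": 0.0, "wz": 0.0, "claw": 0.15},
    {"tx": -0.005, "ty": 0.06, "tz": 0.0, "wx": 0.0, "wy": 0.0, "wz": 0.0, "claw": 0.15},
    {"tx": -0.005, "ty": 0.06, "tz": 0.0, "wx": 0.0, "wy": 0.0, "wz": 0.0, "claw": 0.15},
  ],
)

```text
clock: 16.3
tool_pos: [0.5548, 0.1223, 0.0175]
eef_rot: [0.673, 0.739, -0.0, 0.0]
contact_force: [1.0, -7.2, 2.9]
opening: 0.575
finger_force: 4.8
```

```bash
python3 m.py 22 0 0; python3 -c "
from h import *
s=snap('scene');cv2.imwrite('pics/c6.png',cv2.convertScaleAbs(cv2.resize(s['image'][130:260,230:430],None,fx=4,fy=4,interpolation=cv2.INTER_CUBIC),alpha=1.6))"
```

```text
scale [ 40.1 -22.7  -6.5] 309 0.17 tool dock [-37.1  -1.1] z 0.0175 clk 16.4 F [ 0.5 -3.7  4.5]
in scale frame: tool [-79.1  12.8] post [-189.1  -63.1]
```

View pics/c6.png

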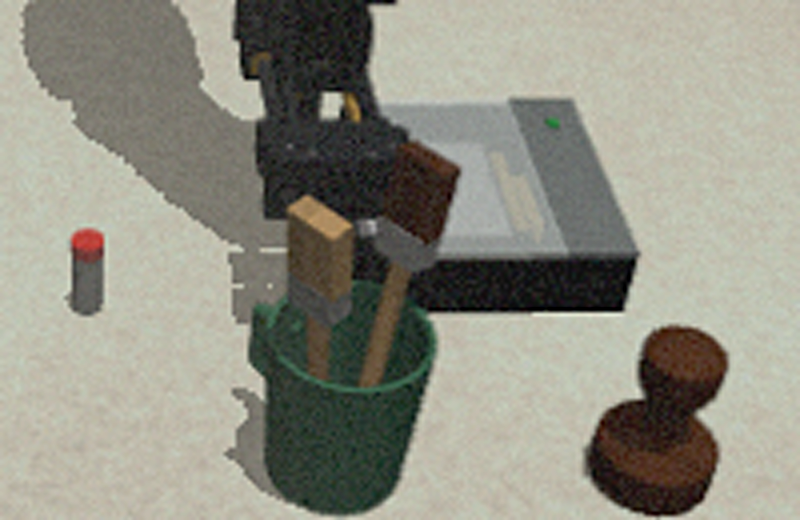

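Call:
drive_tool(
  targets=[
    {"tx": -0.005, "ty": 0.045, "tz": 0.0, "wx": 0.0, "wy": 0.0, "wz": 0.0, "claw": 0.15},
    {"tx": -0.005, "ty": 0.045, "tz": 0.0, "wx": 0.0, "wy": 0.0, "wz": 0.0, "claw": 0.15},
    {"tx": -0.005, "ty": 0.045, "tz": 0.0, "wx": 0.0, "wy": 0.0, "wz": 0.0, "claw": 0.15},
    {"tx": -0.005, "ty": 0.045, "tz": 0.0, "wx": 0.0, "wy": 0.0, "wz": 0.0, "claw": 0.15},
    {"tx": -0.005, "ty": 0.045, "tz": 0.0, "wx": 0.0, "wy": 0.0, "wz": 0.0, "claw": 0.15},
    {"tx": -0.005, "ty": 0.045, "tz": 0.0, "wx": 0.0, "wy": 0.0, "wz": 0.0, "claw": 0.15},
    {"tx": -0.005, "ty": 0.045, "tz": 0.0, "wx": 0.0, "wy": 0.0, "wz": 0.0, "claw": 0.15},
    {"tx": -0.005, "ty": 0.045, "tz": 0.0, "wx": 0.0, "wy": 0.0, "wz": 0.0, "claw": 0.15},
  ],
)

```text
clock: 17.25
tool_pos: [0.5538, 0.1299, 0.0175]
eef_rot: [0.674, 0.739, -0.002, 0.001]
contact_force: [1.7, -9.3, 5.3]
opening: 0.573
finger_force: 4.8
```

Call:
drive_tool(
  targets=[
    {"tx": -0.003, "ty": 0.033, "tz": 0.0, "wx": 0.0, "wy": 0.0, "wz": 0.0, "claw": 0.15},
    {"tx": -0.003, "ty": 0.033, "tz": 0.0, "wx": 0.0, "wy": 0.0, "wz": 0.0, "claw": 0.15},
    {"tx": -0.003, "ty": 0.033, "tz": 0.0, "wx": 0.0, "wy": 0.0, "wz": 0.0, "claw": 0.15},
    {"tx": -0.003, "ty": 0.033, "tz": 0.0, "wx": 0.0, "wy": 0.0, "wz": 0.0, "claw": 0.15},
    {"tx": -0.003, "ty": 0.033, "tz": 0.0, "wx": 0.0, "wy": 0.0, "wz": 0.0, "claw": 0.15},
    {"tx": -0.003, "ty": 0.033, "tz": 0.0, "wx": 0.0, "wy": 0.0, "wz": 0.0, "claw": 0.15},
    {"tx": -0.003, "ty": 0.033, "tz": 0.0, "wx": 0.0, "wy": 0.0, "wz": 0.0, "claw": 0.15},
    {"tx": -0.003, "ty": 0.033, "tz": 0.0, "wx": 0.0, "wy": 0.0, "wz": 0.0, "claw": 0.15},
  ],
)

```text
clock: 18.05
tool_pos: [0.5536, 0.1317, 0.0175]
eef_rot: [0.675, 0.738, -0.005, 0.004]
contact_force: [3.8, -20.2, 7.2]
opening: 0.573
finger_force: 10.1
```

Call:
drive_tool(
  targets=[
    {"tx": 0.02, "ty": -0.25, "tz": 0.0, "wx": 0.0, "wy": 0.0, "wz": 0.0, "claw": 0.15},
    {"tx": 0.03, "ty": -0.35, "tz": 0.0, "wx": 0.0, "wy": 0.0, "wz": 0.0, "claw": 0.15},
    {"tx": 0.07, "ty": -0.8, "tz": 0.0, "wx": 0.0, "wy": 0.0, "wz": 0.0, "claw": 0.15},
    {"tx": 0.09, "ty": -1.0, "tz": 0.0, "wx": 0.0, "wy": 0.0, "wz": 0.0, "claw": 0.15},
    {"tx": 0.09, "ty": -1.0, "tz": 0.0, "wx": 0.0, "wy": 0.0, "wz": 0.0, "claw": 0.15},
    {"tx": 0.09, "ty": -1.0, "tz": 0.0, "wx": 0.0, "wy": 0.0, "wz": 0.0, "claw": 0.15},
    {"tx": 0.0, "ty": 0.0, "tz": 0.0, "wx": 0.0, "wy": 0.0, "wz": 0.0, "claw": 0.15},
    {"tx": 0.0, "ty": 0.0, "tz": 0.0, "wx": 0.0, "wy": 0.0, "wz": 0.0, "claw": 0.15},
  ],
)

```text
clock: 18.85
tool_pos: [0.5648, 0.0103, 0.0173]
eef_rot: [0.673, 0.739, 0.001, -0.001]
contact_force: [0.8, 0.7, -0.5]
opening: 0.573
finger_force: 0.0
```

```bash
python3 -c "
from h import *
s=snap('top');cv2.imwrite('pics/c7.png',cv2.convertScaleAbs(cv2.resize(s['image'][190:290,105:215],None,fx=6,fy=6,interpolation=cv2.INTER_CUBIC),alpha=1.6))
C=cloud(s);d=dock(C)*1e3;z=C[...,2]
# rear edge of the scale: rim points outside the mouth, per y strip
for y in(-45,-30,-15,0,15,30,45):
    k=(abs(d[...,1]-y)<5)&(z>.015)&(z<.034)&(d[...,0]>-80)&(d[...,0]<20); print(y,k.sum(),d[k][:,0].min().round(1) if k.any() else None)
k=(z>.035)&(z<.05)&(d[...,0]>-40)&(d[...,0]<140)&(abs(d[...,1])<80); print('dock x',d[k][:,0].min(),d[k][:,0].max())
print(r.get_state()['tool_pos'])"
```

```text
-45 42 -16.6
-30 37 -16.6
-15 38 -16.6
0 40 -16.3
15 39 -16.3
30 43 -16.6
45 38 -16.1
dock x -7.710335424509756 131.0968083661173
[0.56471511 0.01146996 0.01742326]
```

View pics/c7.png

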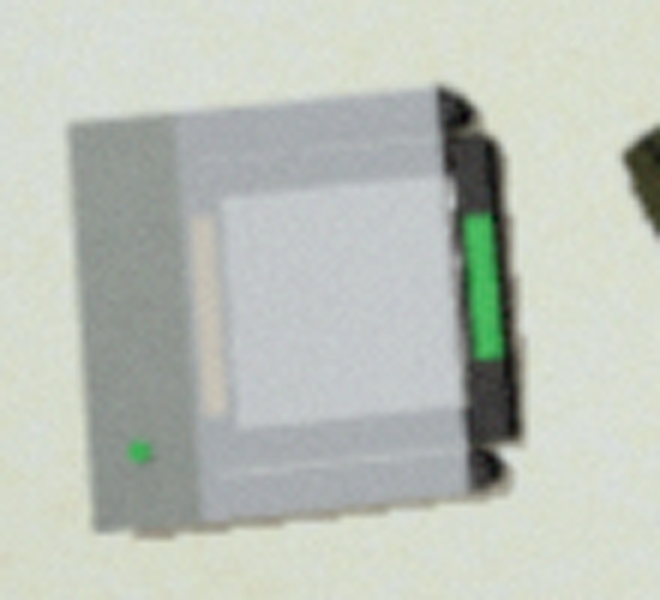

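Call:
drive_tool(
  targets=[
    {"tx": -0.061, "ty": 0.66, "tz": 0.0, "wx": 0.0, "wy": 0.0, "wz": 0.0, "claw": 0.15},
    {"tx": -0.061, "ty": 0.66, "tz": 0.0, "wx": 0.0, "wy": 0.0, "wz": 0.0, "claw": 0.15},
    {"tx": -0.061, "ty": 0.66, "tz": 0.0, "wx": 0.0, "wy": 0.0, "wz": 0.0, "claw": 0.15},
    {"tx": -0.061, "ty": 0.66, "tz": 0.0, "wx": 0.0, "wy": 0.0, "wz": 0.0, "claw": 0.15},
    {"tx": -0.061, "ty": 0.66, "tz": 0.0, "wx": 0.0, "wy": 0.0, "wz": 0.0, "claw": 0.15},
    {"tx": -0.02, "ty": 0.2, "tz": 0.0, "wx": 0.0, "wy": 0.0, "wz": 0.0, "claw": 0.15},
    {"tx": -0.01, "ty": 0.1, "tz": 0.0, "wx": 0.0, "wy": 0.0, "wz": 0.0, "claw": 0.15},
    {"tx": -0.01, "ty": 0.1, "tz": 0.0, "wx": 0.0, "wy": 0.0, "wz": 0.0, "claw": 0.15},
  ],
)

```text
clock: 19.7
tool_pos: [0.5541, 0.1198, 0.0175]
eef_rot: [0.673, 0.739, -0.0, 0.0]
contact_force: [0.4, 0.1, -0.3]
opening: 0.577
finger_force: 0.0
```

Call:
drive_tool(
  targets=[
    {"tx": -0.005, "ty": 0.05, "tz": 0.0, "wx": 0.0, "wy": 0.0, "wz": 0.0, "claw": 0.15},
    {"tx": -0.005, "ty": 0.05, "tz": 0.0, "wx": 0.0, "wy": 0.0, "wz": 0.0, "claw": 0.15},
    {"tx": -0.005, "ty": 0.05, "tz": 0.0, "wx": 0.0, "wy": 0.0, "wz": 0.0, "claw": 0.15},
    {"tx": -0.005, "ty": 0.05, "tz": 0.0, "wx": 0.0, "wy": 0.0, "wz": 0.0, "claw": 0.15},
    {"tx": -0.005, "ty": 0.05, "tz": 0.0, "wx": 0.0, "wy": 0.0, "wz": 0.0, "claw": 0.15},
    {"tx": -0.005, "ty": 0.05, "tz": 0.0, "wx": 0.0, "wy": 0.0, "wz": 0.0, "claw": 0.15},
    {"tx": -0.005, "ty": 0.05, "tz": 0.0, "wx": 0.0, "wy": 0.0, "wz": 0.0, "claw": 0.15},
    {"tx": -0.005, "ty": 0.05, "tz": 0.0, "wx": 0.0, "wy": 0.0, "wz": 0.0, "claw": 0.15},
  ],
)

```text
clock: 20.5
tool_pos: [0.5531, 0.1314, 0.0176]
eef_rot: [0.674, 0.739, -0.0, 0.0]
contact_force: [1.4, -3.2, 0.1]
opening: 0.572
finger_force: 1.4
```

Call:
drive_tool(
  targets=[
    {"tx": -0.004, "ty": 0.045, "tz": 0.0, "wx": 0.0, "wy": 0.0, "wz": 0.0, "claw": 0.15},
    {"tx": -0.004, "ty": 0.045, "tz": 0.0, "wx": 0.0, "wy": 0.0, "wz": 0.0, "claw": 0.15},
    {"tx": -0.004, "ty": 0.045, "tz": 0.0, "wx": 0.0, "wy": 0.0, "wz": 0.0, "claw": 0.15},
    {"tx": -0.004, "ty": 0.045, "tz": 0.0, "wx": 0.0, "wy": 0.0, "wz": 0.0, "claw": 0.15},
    {"tx": -0.004, "ty": 0.045, "tz": 0.0, "wx": 0.0, "wy": 0.0, "wz": 0.0, "claw": 0.15},
    {"tx": -0.004, "ty": 0.045, "tz": 0.0, "wx": 0.0, "wy": 0.0, "wz": 0.0, "claw": 0.15},
    {"tx": -0.004, "ty": 0.045, "tz": 0.0, "wx": 0.0, "wy": 0.0, "wz": 0.0, "claw": 0.15},
    {"tx": -0.004, "ty": 0.045, "tz": 0.0, "wx": 0.0, "wy": 0.0, "wz": 0.0, "claw": 0.15},
  ],
)

```text
clock: 21.3
tool_pos: [0.553, 0.1316, 0.0176]
eef_rot: [0.675, 0.737, -0.006, 0.005]
contact_force: [4.2, -19.6, 5.1]
opening: 0.573
finger_force: 10.0
```

Call:
drive_tool(
  targets=[
    {"tx": 0.02, "ty": -0.25, "tz": 0.0, "wx": 0.0, "wy": 0.0, "wz": 0.0, "claw": 0.15},
    {"tx": 0.03, "ty": -0.35, "tz": 0.0, "wx": 0.0, "wy": 0.0, "wz": 0.0, "claw": 0.15},
    {"tx": 0.07, "ty": -0.8, "tz": 0.0, "wx": 0.0, "wy": 0.0, "wz": 0.0, "claw": 0.15},
    {"tx": 0.07, "ty": -0.8, "tz": 0.0, "wx": 0.0, "wy": 0.0, "wz": 0.0, "claw": 0.15},
    {"tx": 0.0, "ty": 0.0, "tz": 0.6, "wx": 0.0, "wy": 0.0, "wz": 0.0, "claw": 0.15},
    {"tx": 0.0, "ty": 0.0, "tz": 0.8, "wx": 0.0, "wy": 0.0, "wz": 0.0, "claw": 0.15},
    {"tx": 0.0, "ty": 0.0, "tz": 0.8, "wx": 0.0, "wy": 0.0, "wz": 0.0, "claw": 0.15},
    {"tx": 0.0, "ty": 0.0, "tz": 0.0, "wx": 0.0, "wy": 0.0, "wz": 0.0, "claw": 0.15},
  ],
)

```text
clock: 22.1
tool_pos: [0.5596, 0.0781, 0.0862]
eef_rot: [0.673, 0.739, 0.003, 0.001]
contact_force: [0.2, 0.1, 0.0]
opening: 0.572
finger_force: 0.0
```

```bash
python3 -c "
from h import *
s=snap('top');C=cloud(s);d=dock(C)*1e3;z=C[...,2]
for y in(-40,0,40):
    k=(abs(d[...,1]-y)<5)&(z>.015)&(z<.034)&(d[...,0]>-60)&(d[...,0]<20); print(y,k.sum(),d[k][:,0].min().round(1))
print(r.get_state()['contact_force'].round(1)); print(workorder.finish_job())"
```

```text
Traceback (most recent call last):
ValueError: zero-size array to reduction operation minimum which has no identity
```

The gripper hides the scale from the top camera here. The hard stop was already confirmed by force and position, so I'm handing the job in.

```bash
python3 -c "
from h import *
print(workorder.finish_job())"
```

```text
the job is handed in; nothing more can be done
None
```

The scale was turned against the post, slid squarely into the dock and pushed home: at about 20 N the tool stopped at the same point on two separate pushes. The job is handed in at about 22 s, with the gripper clear and the pitcher, mug and tamper untouched. One early push jammed the scale against the post at about 43 N at the wrist (limit 120 N), and the last camera check was blocked by the gripper.

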